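# Set the speed of the edge burnisher and start it

### The arm

A 7-joint arm with a two-finger parallel gripper is mounted at the origin on a cart in front of the work surface, level with it; the furniture and walls round the work are solid. World frame = base frame: x ahead of the robot, y to its left, z up, the work surface at z = 0. Lengths are in mm, angles in rad, forces in N, time in s.
With the tool pointing down it reaches from about 400 to 900 mm from the base axis. Payload 5.5 kg.
Tool frame: the origin (TCP) lies on the centre line of the jaws, within the pads' length; the fingertips stand 22 mm ahead of it and the grasp point (between the pads) lies 3 mm ahead of it (arm.tip_extent is the distance from the TCP to the fingertips, in mm); x points along the fingers, y is the direction in which the jaws open and shut, and the axes are right-handed (so a half turn about x gives the same grasp; the last joint's range is limited). The gripper opens to 92 mm and grips with 3 to 60 N. Pads are 19 mm wide; open, the fingers measure 130 mm over their backs; the gripper's body (75 mm by 190 mm) begins 47 mm behind the grasp point.
Start: joints at [-0.889, 0.501, -0.427, 1.55, 0.221, 1.138, -0.21], TCP at [264.296, 593.841, 248.729] pointing down, gripper open.
Joint ranges: [-2.88, 2.88], [-0.31, 2.03], [-1.54, 1.56], [0.2, 2.42], [-1.41, 4.55], [0.19, 2.02], [-2.57, 2.57]. Speed limits (rad/s): [2.57, 2.57, 3.14, 3.14, 3.14, 3.14, 3.14].

### API

Orientations are given as a unit quaternion [x, y, z, w].
In Python, from plant import arm, viewer gives the robot as it stands. The module is installed in compiled form; this text tells all that it offers.
- The arm moves only by the tool move_arm, never from a script. Its argument "steps" is text: rows parted by semicolons, each of 7 numbers parted by spaces: the finger opening in cm, from 0 to 9.18, then the shift along the tool's x, y, z in cm, then the turn, a rotation vector about the tool's x, y, z in degrees. A call has 1 to 12 rows; each row is the pose to reach, as a shift and turn from the pose commanded when the call began, along the tool's axes at that moment; what a row does not reach only later rows make up. A row lasts 1/10 s, in which the tool goes at most 50 mm and 8.59 degrees, less where a joint would pass 70% of its speed; a pose out of reach is approached as far as the arm can. A call with a gripper value outside its range is refused whole. The fingers move at their own pace and stop on an object; "squeeze" is the grip in N (left out, the last holds). Time passes only in rows, so rows that repeat a pose let the fingers close. It gives the time, the measured TCP pose, the force and the opening at its end, in the units of the state.
- arm.get_obs(): the state, without advancing time (a new reading comes with each control period).
- viewer.capture(name): name is "side" or "top"; returns the picture (400x640x3 uint8, red, green, blue); there is no depth.
- viewer.camera_model(name): a dict with "mtx" (3x3 intrinsics, pixels), "R" (3x3) and "t" (3): a world point X has camera coordinates R X + t. Camera axes: x right, y down, z forward; pixel columns grow to the right and rows downward; lengths in mm; the calibration is good to about 2 mm. A picture is of the moment at which its call begins. camera_model takes no time and is no camera call.
- arm.finish_job(): hands the job in, once; it reports no verdict.
Trained networks look in the newest picture that a camera, given by its name, has taken for a name from the list of things; names that differ only in an ending like _2 or _b are one class to them, and where a whole thing is asked for, a point or a joint stands for the part that bears it (a point fixed in the world has none). Each returns a list of dicts, best first, with "p" (0 to 1); they miss things now and then, are a little off and sometimes report something else, mostly with a low value. They report only what shows in the picture. A call takes as long as a camera call.
- viewer.boxes_of(name, camera): "at" ([column, row] in pixels, amid what is visible of it).
- viewer.regions_of(name, camera): "region" (400x640 bool, what is visible of it) and "at" ([column, row] in pixels, amid what is visible of it).
The state is a dict: "clock": time; "q": joint angles; "dq": joint speeds; "tau": joint torques, N m; "position": TCP position; "tcp_rot": TCP orientation; "force": force on the tool from outside, world axes, zero at the start; "ft_torque": the same for the moment, N m; "width": finger opening in mm.
Only numpy, scipy, OpenCV 4.12 (cv2) and the standard library are available. Lean on these libraries where they do the work, as an engineer would, in place of code of your own. Each camera call takes 0.05 s, during which the arm holds its last target.

### The job

Get the leather edge burnisher running at speed five: push its raised yellow guard right down over the wooden spindle and turn the black speed selector clockwise, click by click, until its pointer stands at the mark of five dots; only when both are done, press the green start button fully in. Work with the fingertips alone: turn the selector by pushing against its bar, do not grip it, and do not shove or lift the machine or disturb the things standing round it. Take the hand away at the end.

Things in the scene. Friction and masses are not known exactly. Their poses are not given: they have to be found in the camera images.
- burnisher: Bench edge burnisher, loose on four rubber feet, about 5 kg. Origin under it on the counter (z = 0), x to its rear, y to its left. Dark green housing x -78..78, y -118..66 mm, top at z = 102 mm. A wooden spindle, 48 mm thick, sticks out of its left side (y 84..156 mm, axis x = 0, z = 58 mm). On top: at the left the selector on a black scale plate, at the right a starter with green and red buttons.
- guard (a joint): Angle of the yellow sheet-metal guard (rad): 0 = fully down over the spindle (on its stop), grows as it is raised backward; starts raised 0.75 to 1.15. The hinge is stiff: the guard stays where it is left and takes about 0.1 to 0.2 N m to move, so push it all the way.
- guard_hinge (a point): Middle of the guard's hinge line, which runs along the burnisher's y: at x 47, y 118, z 99 mm of its frame. The guard is 102 mm wide along it. Shut, its flat top reaches 68 mm forward (-x) of the hinge at z = 104 mm, then a lip slopes down 24 mm over the next 20 mm.
- guard_lip (a point): Middle of the guard's sloping front lip, moves with it: shut, 78 mm in front of the hinge line and 6 mm below it. Raised, the lip is the guard's nearly level upper front part; pressing straight down about 45 mm in front of the hinge line swings it shut.
- selector (a joint): Selector angle (rad), growing clockwise seen from above. Six click positions 0.698 apart: 0 = one dot, 0.698 two, 1.396 three, 2.094 four, 2.793 five, 3.491 six; stops just past both ends. Starts at one, two or three dots. A click takes about 0.08 N m; past half way it snaps into the next position by itself and rests there.
- selector_axis (a point): Point on the selector's upright axis level with the top of its bar, 130 mm above the counter (x 4, y 4 mm in the burnisher's frame). Black round skirt 58 mm across, top at z = 111 mm; on it an upright bar through the axis, 11 mm thick, 54 mm long (27 mm either way), 19 mm high (z 111..130 mm).
- pointer_tip (a point): Tip of the selector's pointer, on top of the end of the bar that has a white line; moves with the selector. 26 mm from the axis. At the joint value q it points, seen from above, 1.745 - q rad counter-clockwise from the burnisher's x axis.
- five_dots (a point): Middle of the mark of five white dots on the black scale plate, 44.5 mm from the selector's axis, 2 mm above the housing top. The marks run clockwise from one dot (at the left) to six dots (at the right), each a small group of white dots.
- start (a joint): How far the green start button is pressed (m): 0 = out, 0.006 = fully in. It moves stiffly under about 3 N and stays as deep as it is pushed, so push it to the bottom; the red stop button beside it, which starts in, is linked to it and comes out by as much.
- start_top (a point): Middle of the top of the round green start button, 28 mm across, 123 mm above the counter when out (7 mm proud of its steel collar); at x 26, y -88 mm in the burnisher's frame. The red stop button, 54 mm nearer the robot side (-x), must be left alone.
- wax_tin: Bystander: round golden tin, 62 mm across, 25 high, in front of the spindle; origin under its middle.
- brush: Bystander: flat wooden brush, 24 x 194 x 16 mm, lying in front of the machine; origin under its middle.
- jar_nails: Bystander: glass jar with a lid, 60 mm across, 64 high, to the right of the machine; origin under its middle.
- loupe: Bystander: black eye loupe, 34 mm across, 27 high, behind the machine; origin under its middle.
- case_orange: Bystander: flat orange leather case, 75 x 150 x 14 mm, to the right; its edges are to be burnished later. Origin under its middle.

How it is judged (in metres and radians):
On the way, in this order (a step that is already met when the one before it is completed fails the run):
1. the guard is down and the selector rests at five dots (value of joint guard below 0.08 rad and value of joint selector between 2.66 and 2.93 rad), for 0.2 s.
2. the green button is in (value of joint start above 0.005 m), for 0.2 s.
At the end, for the whole second after the job is handed in: Guard down (within 0.08 rad), selector at rest at five dots (within 0.13 rad), green button in (over 5 of its 6 mm), the machine within 15 mm and the bystanders within 20 mm of where they stood (all of step 1 and value of joint start above 0.005 m and distance of burnisher from where it was at the start of the episode below 0.015 m and distance of each of wax_tin, brush, jar_nails, loupe, case_orange from where it was at the start of the episode below 0.02 m); the robot touches nothing.
It fails at once if the machine is started before the guard is down and the selector at five dots (value of joint start above 0.003 m and not (value of joint guard below 0.08 rad and value of joint selector between 2.66 and 2.93 rad)).
It fails at once if the selector is gripped or forced (over 30 N between fingers and selector) (contact force between the fingers and selector above 30 N).
It fails at once if the machine is shoved or lifted over 15 mm (distance of burnisher from where it was at the start of the episode above 0.015 m).
It fails at once if a bystander is moved over 20 mm (distance of any of wax_tin, brush, jar_nails, loupe, case_orange from where it was at the start of the episode above 0.02 m).
It also fails if it takes over 58 s, if anything falls off the work surface, if the arm or the gripper's body presses on something with over 40 N, if the wrist force passes 120 N, or if a joint passes its speed limit or range.

## Working session

There is one attempt and no reset: what is moved stays moved. The work goes in short steps, Python scripts to look and compute and a tool call to move; the robot and the scene stay as the last step left them, time stands still between calls to the robot, and variables do not carry over. Pictures are saved under pics/ and viewed, and the job is handed in when it is done.

Besides the shell and the picture viewer there is one more tool, called after ">>>" in YAML: its name, and indented under it one key for each argument. move_arm: Moves the arm, as the interface text tells. Its arguments: {"type":"object","properties":{"steps":{"type":"string"},"squeeze":{"type":"number"}},"required":["steps"]}

```bash
mkdir -p pics; ls
python3 - <<'E'
from plant import arm, viewer
import cv2
for n in("side","top"):
    im=viewer.capture(n); cv2.imwrite(f"pics/{n}0.png",im[:,:,::-1])
    m=viewer.camera_model(n); print(n,m["mtx"].round(1).tolist(),m["R"].round(3).tolist(),m["t"].round(1).tolist())
o=arm.get_obs(); print({k:(v.round(3).tolist() if hasattr(v,'round') and hasattr(v,'tolist') else v) for k,v in o.items()}); print(arm.tip_extent)
for n in ["burnisher","selector_axis","pointer_tip","five_dots","start_top","guard_lip","guard_hinge","wax_tin","brush","jar_nails","loupe","case_orange"]:
    for c in ("side","top"):
        print(n,c,[(x["at"],round(x["p"],2)) for x in viewer.boxes_of(n,c)[:3]])
E
```

```text
pics
side [[368.5, 0.0, 313.5], [0.0, 368.5, 205.2], [0.0, 0.0, 1.0]] [[-0.966, -0.259, -0.006], [-0.1, 0.392, -0.914], [0.239, -0.883, -0.405]] [476.9, 264.1, 521.0]
top [[414.3, 0.0, 318.5], [0.0, 414.3, 196.6], [0.0, 0.0, 1.0]] [[-0.018, -1.0, -0.009], [-0.99, 0.019, -0.136], [0.136, 0.006, -0.991]] [-263.4, 575.8, 874.1]
{'clock': 0.1, 'q': [-0.889, 0.502, -0.427, 1.551, 0.221, 1.138, -0.21], 'dq': [0.0, -0.002, -0.001, -0.003, -0.001, 0.0, 0.001], 'tau': [-0.011, -56.786, -5.838, -27.992, -0.069, 0.024, 0.0], 'position': [264.104, 593.287, 247.778], 'tcp_rot': [0.146, 0.692, -0.148, 0.692], 'force': [-0.387, 0.034, -0.253], 'ft_torque': [-0.044, -0.001, 0.002], 'width': 91.69786470769695}
22.0
burnisher side [([307.8, 229.3], 0.61), ([285.8, 221.8], 0.32)]
burnisher top [([312.7, 192.1], 0.9)]
selector_axis side [([306.9, 231.5], 0.8), ([285.3, 223.9], 0.5)]
selector_axis top [([310.3, 190.4], 0.75), ([312.0, 190.7], 0.5)]
pointer_tip side [([305.4, 202.1], 0.61), ([266.0, 225.0], 0.58), ([357.9, 204.6], 0.29)]
pointer_tip top [([311.3, 186.9], 0.69), ([312.1, 191.5], 0.22)]
five_dots side [([306.1, 227.3], 0.55)]
five_dots top [([311.2, 191.7], 0.81)]
start_top side [([306.9, 188.1], 0.54)]
start_top top [([257.1, 186.6], 0.44)]
guard_lip side [([288.1, 222.1], 0.92), ([307.0, 229.4], 0.16)]
guard_lip top [([254.7, 187.9], 0.9), ([335.9, 250.0], 0.45)]
guard_hinge side []
guard_hinge top [([311.9, 191.7], 0.82)]
wax_tin side [([353.8, 285.3], 0.8)]
wax_tin top [([252.5, 256.2], 0.93)]
brush side [([361.2, 243.9], 0.61)]
brush top [([333.0, 250.3], 0.79)]
jar_nails side []
jar_nails top [([391.4, 200.8], 0.75)]
loupe side [([359.4, 241.7], 0.28)]
loupe top []
case_orange side [([360.4, 205.3], 0.58)]
case_orange top [([436.6, 231.7], 0.83)]
```

View pics/side0.png

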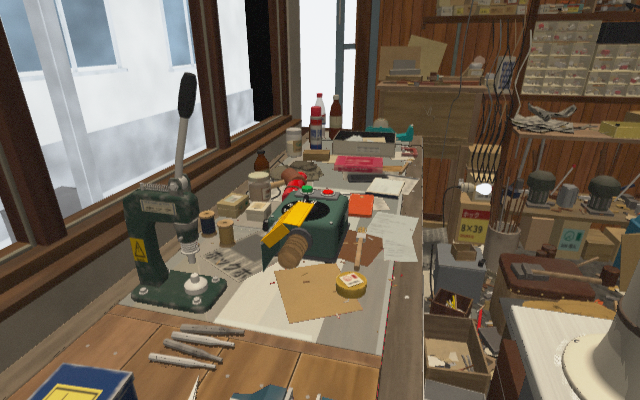

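View pics/top0.png

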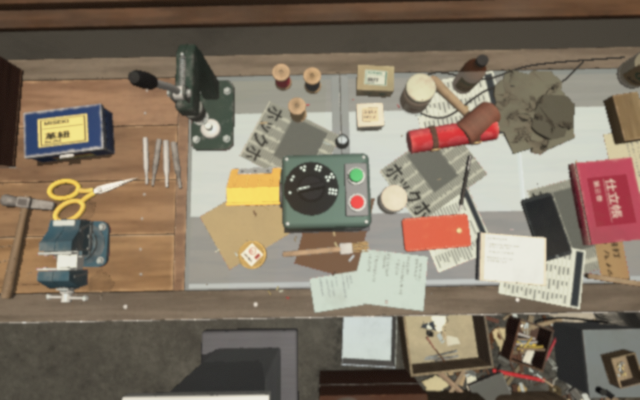

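Run:
```python
import cv2
im=cv2.imread("pics/top0.png")[110:290,200:440]; cv2.imwrite("pics/top0z.png",cv2.resize(im,(800,600),interpolation=cv2.INTER_CUBIC))
im=cv2.imread("pics/side0.png")[160:300,240:410]; cv2.imwrite("pics/side0z.png",cv2.resize(im,(728,600),interpolation=cv2.INTER_CUBIC))
```

```text
(no output)
```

View pics/top0z.png

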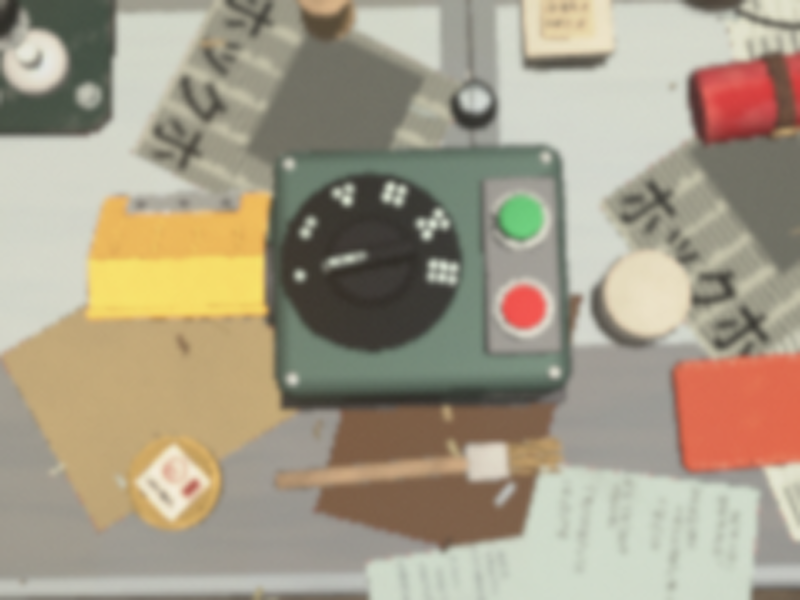

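View pics/side0z.png

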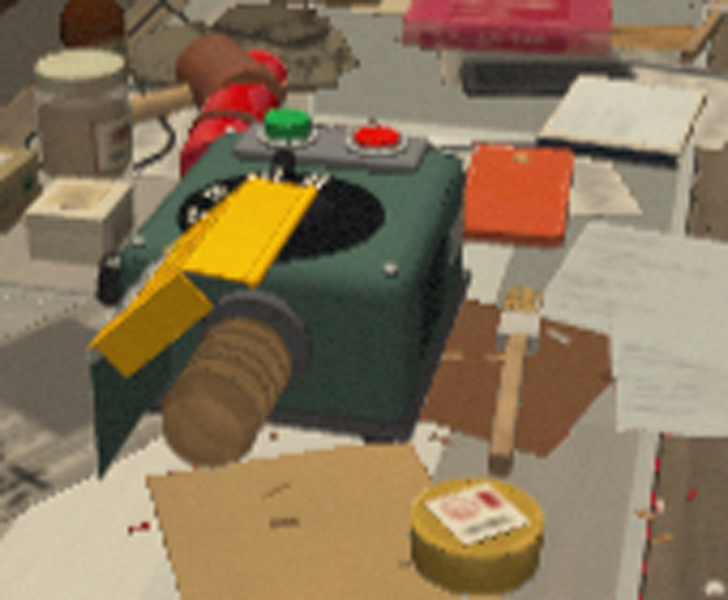

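```bash
cat > h.py <<'E'
import numpy as np, cv2
from plant import arm, viewer
from scipy.optimize import least_squares
from scipy.spatial.transform import Rotation as Ro
def proj(c,X):
    m=viewer.camera_model(c); p=np.atleast_2d(X)@np.array(m["R"]).T+np.array(m["t"]); p=p@np.array(m["mtx"]).T
    return p[:,:2]/p[:,2:]
def w(pose,P):
    x,y,a=pose; P=np.atleast_2d(P).astype(float); c,s=np.cos(a),np.sin(a)
    return np.c_[x+c*P[:,0]-s*P[:,1], y+s*P[:,0]+c*P[:,1],P[:,2]]
def uz(p): return (np.array(p)+.5)/(10/3)-.5+np.array([200,110])
def back(c,uv,z):
    m=viewer.camera_model(c);R=np.array(m["R"]);t=np.array(m["t"])
    C=-R.T@t; d=R.T@np.linalg.inv(m["mtx"])@np.array([*uv,1.]); return C+d*(z-C[2])/d[2]
marks=[[4+44.5*np.cos(1.745-.698*i),4+44.5*np.sin(1.745-.698*i),104] for i in range(6)]
E
python3 - <<'E'
from h import *
obs=uz([(299,275),(309,227),(344,193),(394,193),(433,223),(442,271),(519,216),(524,305)])
P=np.array(marks+[[26,-88,123],[-28,-88,117]])
r=least_squares(lambda p:(proj("top",w(p,P))-obs).ravel(),[500,-200,0])
print(r.x, r.fun.reshape(-1,2).round(2).tolist())
pose=r.x
for n,p in dict(axis=[4,4,130],start=[26,-88,123],hinge=[47,118,99],tip0=[4+26*np.cos(1.745),4+26*np.sin(1.745),130]).items(): print(n,w(pose,p).round(1),"top",(proj("top",w(pose,p))).round(1),"side",proj("side",w(pose,p)).round(1))
pz=uz([325,266]); print("ptr",pz)
# lip check: guard angle
for g in (.7,.8,.9,1.0,1.1,1.2):
    c,s=np.cos(g),np.sin(g)
    out=[]
    for (f,z) in ((68,5),(88,-19)):
        for y in (67,169):
            f2=f*c-z*s; z2=f*s+z*c
            out.append([47-f2,y,99+z2])
    print(g,"top z",((proj("top",w(pose,out))+.5-[200,110])*10/3).round(0).tolist(),"side",((proj("side",w(pose,out))-[240,160])*4.285).round(0).tolist())
for n,c,z in (("wax_tin","top",25),("brush","top",16),("jar_nails","top",64),("case_orange","top",14)):
    print(n,back(c,viewer.boxes_of(n,c)[0]["at"],z).round(0))
E
```

```text
[ 5.76326682e+02 -2.63162986e+02  6.87925133e-03] [[0.12, -0.12], [-0.54, -0.19], [0.11, 0.38], [-0.14, -0.01], [-0.27, 0.02], [0.04, -0.03], [0.7, -0.19], [-0.03, 0.14]]
axis [[ 580.3 -259.1  130. ]] top [[310.4 185.7]] side [[305.8 199. ]]
start [[ 602.9 -351.   123. ]] top [[356.1 174.3]] side [[307.3 186.9]]
hinge [[ 622.5 -144.8   99. ]] top [[255.5 169.1]] side [[270.9 231.9]]
tip0 [[ 575.6 -233.6  130. ]] top [[297.6 188.3]] side [[304.6 203.6]]
ptr [297.15 189.45]
0.7 top z [[261.0, 262.0], [87.0, 267.0], [263.0, 315.0], [89.0, 320.0]] side [[258.0, 186.0], [191.0, 277.0], [319.0, 202.0], [260.0, 296.0]]
0.8 top z [[260.0, 252.0], [85.0, 257.0], [261.0, 306.0], [86.0, 310.0]] side [[248.0, 176.0], [180.0, 266.0], [310.0, 186.0], [249.0, 279.0]]
0.9 top z [[259.0, 242.0], [83.0, 246.0], [260.0, 295.0], [83.0, 300.0]] side [[237.0, 167.0], [167.0, 256.0], [299.0, 172.0], [236.0, 263.0]]
1.0 top z [[259.0, 231.0], [82.0, 235.0], [259.0, 283.0], [80.0, 288.0]] side [[226.0, 159.0], [154.0, 248.0], [287.0, 158.0], [222.0, 247.0]]
1.1 top z [[258.0, 219.0], [81.0, 224.0], [257.0, 270.0], [78.0, 275.0]] side [[213.0, 153.0], [140.0, 240.0], [273.0, 145.0], [207.0, 233.0]]
1.2 top z [[257.0, 208.0], [80.0, 212.0], [256.0, 256.0], [76.0, 260.0]] side [[201.0, 147.0], [126.0, 234.0], [258.0, 133.0], [190.0, 220.0]]
wax_tin [ 443. -127.   25.]
brush [ 453. -304.   16.]
jar_nails [ 555. -430.   64.]
case_orange [ 490. -536.   14.]
```

```bash
cat >> h.py <<'E'
POSE=[576.3,-263.2,.0069]
def cur():
    o=arm.get_obs(); return o,np.array(o["position"]),Ro.from_quat(o["tcp_rot"])
def plan(p0,R0,targets):
    "targets: list of (pos mm, Rot)"
    for p,R in targets:
        d=R0.inv().apply(np.array(p)-p0)/10; r=(R0.inv()*R).as_rotvec(degrees=True)
        print("0",*(np.r_[d,r].round(2)))
def down(yaw): # tool x down, tool y at world yaw deg
    a=np.radians(yaw); x=np.array([0,0,-1.]); y=np.array([np.cos(a),np.sin(a),0]); return Ro.from_matrix(np.c_[x,y,np.cross(x,y)])
E
python3 - <<'E'
from h import *
o,p,R=cur(); print(R.as_matrix().round(3)); M=R.as_matrix(); print("yaw of y",np.degrees(np.arctan2(M[1,1],M[0,1])))
t=w(POSE,[2,100,0])[0]; print(t)
for yaw in (0,90,-90): 
  print(yaw); plan(p,R,[((420,300,300),R),((500,0,300),R),((t[0],t[1],220),down(yaw))])
E
```

```text
[[-0.     0.407  0.914]
 [ 0.     0.914 -0.407]
 [-1.     0.    -0.   ]]
yaw of y 66.00760883473548
[ 577.60995787 -163.1885806     0.        ]
0
0 -5.13 -20.51 26.17 0.0 0.0 0.0
0 -5.13 -44.67 45.68 0.0 0.0 0.0
0 2.87 -56.42 59.41 66.01 -0.0 -0.0
90
0 -5.13 -20.51 26.17 0.0 0.0 0.0
0 -5.13 -44.67 45.68 0.0 0.0 0.0
0 2.87 -56.42 59.41 -23.99 -0.0 -0.0
-90
0 -5.13 -20.51 26.17 0.0 0.0 0.0
0 -5.13 -44.67 45.68 0.0 0.0 0.0
0 2.87 -56.42 59.41 156.01 -0.0 0.0
```

>>> move_arm:
  steps: "0 -2 -4 4 0 0 0; 0 -4 -7.5 8 0 0 0; 0 -5 -11 12 0 0 0; 0 -5 -14 15 5 0 0; 0 -5 -17 18 10 0 0; 0 -5 -20 21.5 15 0 0; 0 -5 -23 25 20 0 0; 0 -5 -26 28.5 25 0 0; 0 -5 -29.5 31.5 30 0 0; 0 -5 -33 34.5 35 0 0; 0 -5 -36.5 37.5 40 0 0; 0 -5 -40 40.5 45 0 0"
  squeeze: 10

```text
clock: 2.7
position: [471.9, 62.0, 299.1]
tcp_rot: [0.402, 0.582, -0.401, 0.582]
force: [1.0, -0.4, -0.9]
width: 2.0
```

Run:
```python
from h import *
o,p,R=cur();M=R.as_matrix(); print(p,np.degrees(np.arctan2(M[1,1],M[0,1])),np.round(o["q"],2),o["width"],o["clock"])
t=w(POSE,[2,100,0])[0]
plan(p,R,[((t[0],t[1],220),down(0)),((t[0],t[1],180),down(0))])
```

```text
[471.94069081  61.96843453 299.14414655] 20.81446888363495 [-0.14  0.11 -0.05  1.92  0.01  1.11  0.17] 1.9730947143534234 2.7
0 7.92 1.87 24.8 20.81 -0.0 -0.06
0 11.92 1.86 24.8 20.81 -0.0 -0.06
```

>>> move_arm:
  steps: "0 0 0.4 4 5 0 0; 0 0 0.8 8 10 0 0; 0 0 1.2 12 15 0 0; 0 1 1.5 16 20.8 0 0; 0 3 1.8 20 20.8 0 0; 0 6 1.9 24 20.8 0 0; 0 8 1.9 24.8 20.8 0 0; 0 9.5 1.9 24.8 20.8 0 0; 0 9.5 1.9 24.8 20.8 0 0"

```text
clock: 3.6
position: [576.6, -159.6, 201.2]
tcp_rot: [0.498, 0.503, -0.5, 0.499]
force: [0.5, 0.3, -1.0]
width: 0.6
```

Run:
```python
from h import *
o,p,R=cur();M=R.as_matrix(); print(p,np.degrees(np.arctan2(M[1,1],M[0,1])),np.round(o["q"],2),o["force"],o["clock"])
im=viewer.capture("side")[:,:,::-1]; cv2.imwrite("pics/s1.png",cv2.resize(im[100:320,200:500],(800,587)))
```

```text
[ 576.6383858  -159.60495774  201.20975502] 0.23817877154440878 [ 0.12  0.43  0.13  1.74 -0.07  0.98  0.29] [ 0.48499582  0.27336199 -1.02776979] 3.6
```

View pics/s1.png

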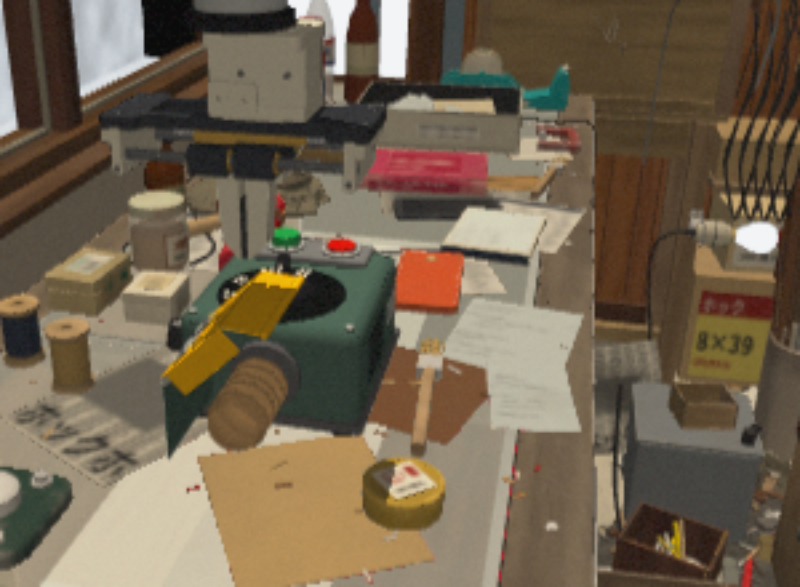

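>>> move_arm:
  steps: "0 2 0 0 0 0 0; 0 3.5 0 0 0 0 0; 0 4.5 0 0 0 0 0; 0 5.3 0 0 0 0 0; 0 6 0 0 0 0 0; 0 6.6 0 0 0 0 0; 0 7.1 0 0 0 0 0; 0 7.4 0 0 0 0 0; 0 7.5 0 0 0 0 0"

```text
clock: 4.55
position: [578.0, -160.8, 128.2]
tcp_rot: [0.499, 0.501, -0.499, 0.501]
force: [-1.3, 0.4, 2.9]
width: 0.5
```

Run:
```python
from h import *
im=viewer.capture("side")[:,:,::-1]; cv2.imwrite("pics/s2.png",cv2.resize(im[140:300,220:420],(750,600)))
```

```text
(no output)
```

View pics/s2.png

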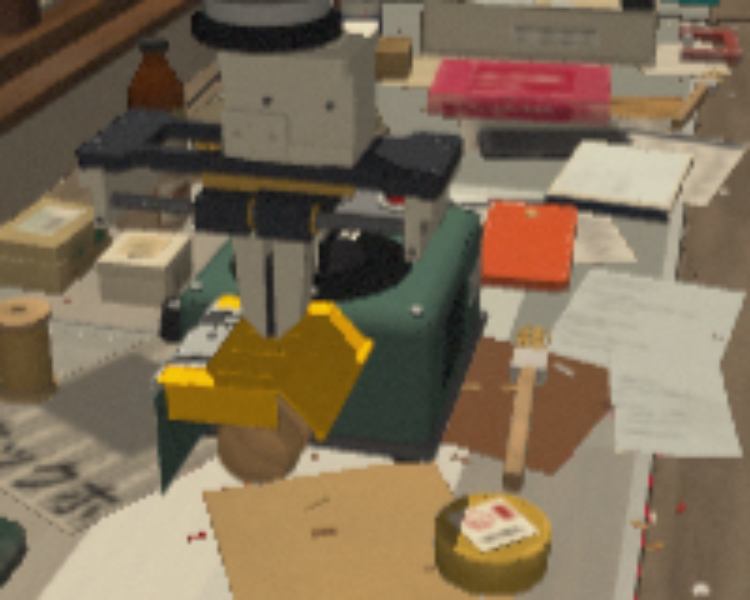

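>>> move_arm:
  steps: "0 0.1 0 0 0 0 0; 0 0.2 0 0 0 0 0; 0 0.3 0 0 0 0 0; 0 0.3 0 0 0 0 0"

```text
clock: 5.0
position: [578.3, -161.0, 125.9]
tcp_rot: [0.499, 0.501, -0.499, 0.501]
force: [-1.8, 0.6, 3.0]
width: 0.5
```

>>> move_arm:
  steps: "0 0.1 0 0 0 0 0; 0 0.2 0 0 0 0 0; 0 0.3 0 0 0 0 0; 0 0.3 0 0 0 0 0"

```text
clock: 5.4
position: [578.4, -161.0, 125.6]
tcp_rot: [0.499, 0.501, -0.499, 0.501]
force: [-10.2, 2.9, 23.0]
width: 0.6
```

```bash
cat >> h.py <<'E'
AX=w([576.3,-263.2,.0069],[4,4,130])[0]
def blk(a,d,z,r0=38):
    c,s=np.cos(np.radians(a)),np.sin(np.radians(a))
    return (AX[0]+r0*c-d*s,AX[1]+r0*s+d*c,z),down(a)
E
python3 - <<'E'
from h import *
o,p,R=cur(); print(o["clock"])
plan(p,R,[blk(100.4,27,200),blk(100.4,27,138)])
E
```

```text
5.4
0 -7.44 -3.17 6.55 -100.2 0.02 -0.05
0 -1.24 -3.18 6.55 -100.2 0.02 -0.05
```

>>> move_arm:
  steps: "0 -3 0 0 0 0 0; 0 -7.4 0 0 -8 0 0; 0 -7.4 -0.5 1 -16 0 0; 0 -7.4 -1 2 -24 0 0; 0 -7.4 -1.5 3 -32 0 0; 0 -7.4 -2 4 -40 0 0; 0 -7.4 -2.5 5 -48 0 0; 0 -7.4 -3.2 6.5 -56 0 0; 0 -7.4 -3.2 6.5 -64 0 0; 0 -7.4 -3.2 6.5 -72 0 0; 0 -7.4 -3.2 6.5 -80 0 0; 0 -7.4 -3.2 6.5 -88 0 0"

```text
clock: 6.6
position: [546.7, -226.4, 196.5]
tcp_rot: [0.009, 0.707, -0.009, 0.707]
force: [-0.1, -0.3, -0.6]
width: 0.4
```

Run:
```python
from h import *
o,p,R=cur(); print(o["clock"],np.round(o["q"],2),p)
plan(p,R,[blk(100.4,27,200),blk(100.4,27,138)])
im=viewer.capture("side")[:,:,::-1]; cv2.imwrite("pics/s3.png",cv2.resize(im[140:300,220:420],(750,600)))
im=viewer.capture("top")[:,:,::-1]; cv2.imwrite("pics/t3.png",cv2.resize(im[110:290,200:440],(800,600)))
```

```text
6.6 [ 0.48  0.42 -0.17  1.76  0.08  0.96  1.82] [ 546.7275121  -226.39517872  196.53935928]
0 -0.35 -0.03 0.01 -11.88 0.04 0.01
0 5.85 -0.03 0.01 -11.88 0.04 0.01
```

View pics/s3.png

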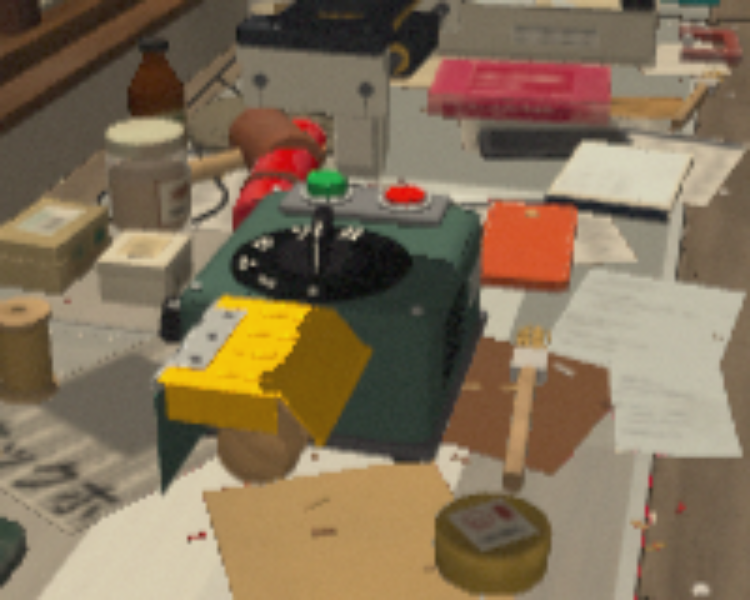

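View pics/t3.png

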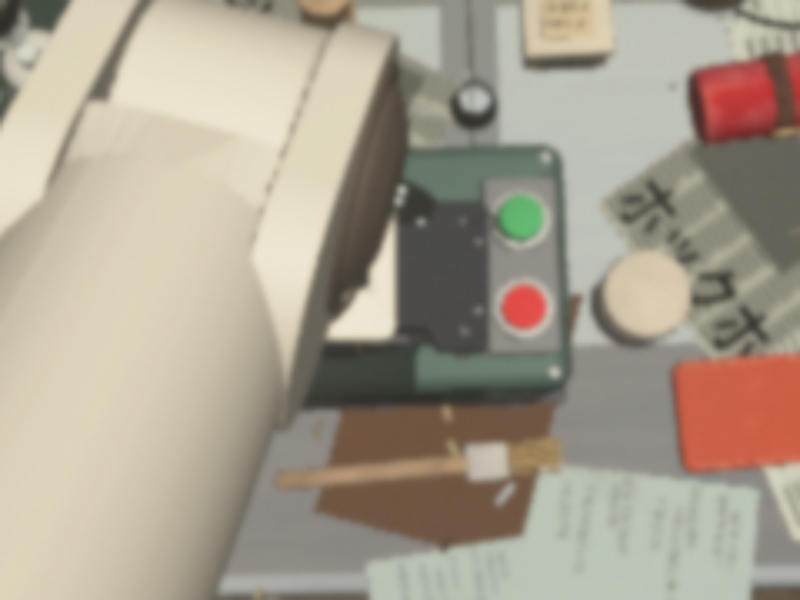

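>>> move_arm:
  steps: "0 1 0 0 -6 0 0; 0 3 0 0 -11.9 0 0; 0 5 0 0 -11.9 0 0; 0 5.8 0 0 -11.9 0 0; 0 5.8 0 0 -11.9 0 0"

```text
clock: 7.2
position: [545.6, -225.8, 137.4]
tcp_rot: [-0.061, 0.705, 0.062, 0.704]
force: [0.2, 0.5, 0.4]
width: 1.2
```

Run:
```python
from h import *
o,p,R=cur(); M=R.as_matrix(); print(o["clock"],np.round(o["q"],2),p,o["force"],np.degrees(np.arctan2(M[1,1],M[0,1])))
plan(p,R,[blk(100.4,21,138),blk(100.4,15,138)]+[blk(100.4-8*i,15,138) for i in range(1,11)])
im=viewer.capture("side")[:,:,::-1]; cv2.imwrite("pics/s4.png",cv2.resize(im[140:300,220:420],(750,600)))
```

```text
7.2 [ 0.5   0.5  -0.2   1.8   0.13  0.86  1.99] [ 545.6239086  -225.8292598   137.37838012] [0.24365837 0.48193737 0.42236721] 99.96508761082482
0 -0.06 -0.1 0.71 -0.43 -0.13 -0.08
0 -0.07 -0.1 1.31 -0.43 -0.13 -0.08
0 -0.07 0.08 1.85 7.57 -0.13 -0.07
0 -0.07 0.18 2.41 15.57 -0.14 -0.06
0 -0.07 0.2 2.98 23.57 -0.14 -0.05
0 -0.07 0.14 3.55 31.57 -0.15 -0.04
0 -0.07 0.0 4.1 39.57 -0.15 -0.03
0 -0.07 -0.21 4.63 47.57 -0.15 -0.02
0 -0.07 -0.5 5.12 55.57 -0.16 -0.01
0 -0.08 -0.85 5.57 63.57 -0.16 0.0
0 -0.08 -1.26 5.97 71.57 -0.16 0.01
0 -0.08 -1.72 6.3 79.57 -0.16 0.02
```

View pics/s4.png

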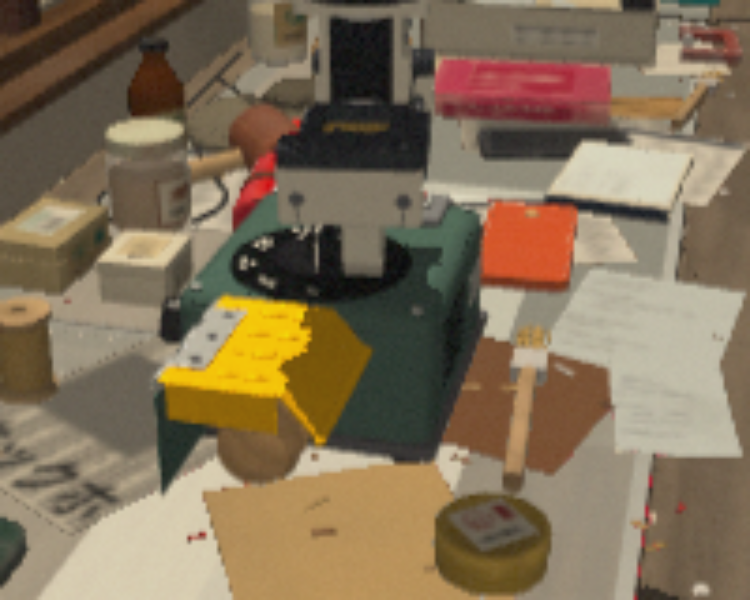

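>>> move_arm:
  steps: "0 -0.05 -0.1 0.7 0 0 0; 0 -0.05 -0.1 1.3 0 0 0; 0 -0.05 0 1.6 3.6 0 0; 0 -0.05 0.08 1.85 7.6 0 0; 0 -0.05 0.14 2.1 11.6 0 0; 0 -0.05 0.18 2.4 15.6 0 0; 0 -0.05 0.2 2.7 19.6 0 0; 0 -0.05 0.2 3 23.6 0 0; 0 -0.05 0.18 3.3 27.6 0 0; 0 -0.05 0.14 3.55 31.6 0 0; 0 -0.05 0.14 3.55 31.6 0 0"

```text
clock: 8.35
position: [582.8, -218.1, 140.1]
tcp_rot: [0.132, 0.694, -0.132, 0.695]
force: [0.5, 0.1, -0.2]
width: 0.4
```

Run:
```python
from h import *
o,p,R=cur(); M=R.as_matrix(); a=np.degrees(np.arctan2(M[1,1],M[0,1])); print(o["clock"],p,o["force"],a)
plan(p,R,[blk(68.4-6*i,15,138) for i in range(1,13)])
im=viewer.capture("side")[:,:,::-1]; cv2.imwrite("pics/s5.png",cv2.resize(im[160:240,260:360],(750,600)))
```

```text
8.35 [ 582.78847508 -218.14104732  140.14363849] [ 0.45239887  0.11981101 -0.23497054] 68.50282982835662
0 0.21 0.03 0.18 6.1 0.12 -0.02
0 0.22 0.12 0.6 12.1 0.12 -0.03
0 0.22 0.17 1.02 18.1 0.12 -0.04
0 0.22 0.17 1.45 24.1 0.12 -0.04
0 0.22 0.13 1.88 30.1 0.12 -0.05
0 0.22 0.04 2.3 36.1 0.11 -0.06
0 0.22 -0.08 2.7 42.1 0.11 -0.06
0 0.22 -0.26 3.1 48.1 0.11 -0.07
0 0.22 -0.47 3.47 54.1 0.11 -0.08
0 0.22 -0.72 3.82 60.1 0.1 -0.08
0 0.22 -1.0 4.14 66.1 0.1 -0.09
0 0.22 -1.31 4.42 72.1 0.1 -0.09
```

View pics/s5.png

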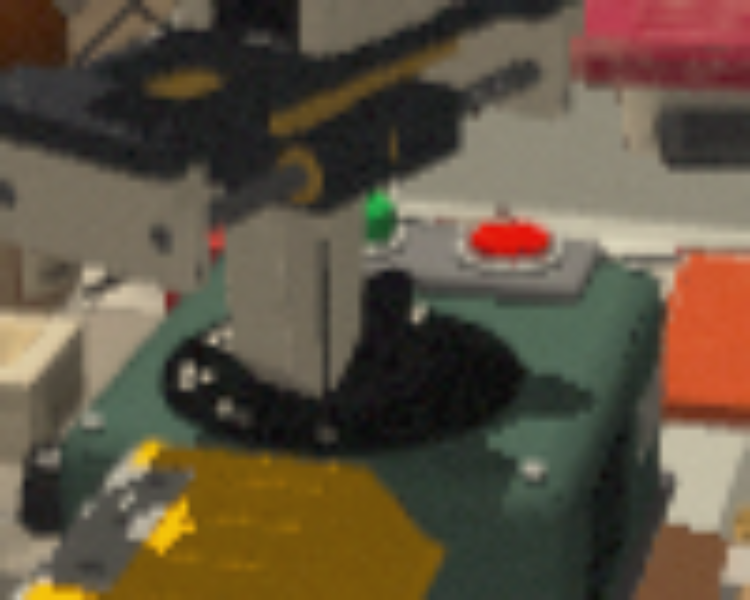

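>>> move_arm:
  steps: "0 0.2 0 0.2 6 0 0; 0 0.2 0.1 0.6 12 0 0; 0 0.2 0.15 1 18 0 0; 0 0.2 0.15 1.45 24 0 0; 0 0.2 0.15 1.9 30 0 0; 0 0.2 0.05 2.3 36 0 0; 0 0.2 -0.1 2.7 42 0 0; 0 0.2 -0.25 3.1 48 0 0; 0 0.2 -0.45 3.45 54 0 0; 0 0.2 -0.7 3.8 60 0 0; 0 0.2 -0.7 3.8 60 0 0"

```text
clock: 9.5
position: [614.5, -237.8, 137.4]
tcp_rot: [0.462, 0.536, -0.461, 0.536]
force: [-0.9, 1.9, 1.3]
width: 0.5
```

Run:
```python
from h import *
o,p,R=cur(); M=R.as_matrix(); a=np.degrees(np.arctan2(M[1,1],M[0,1])); print(o["clock"],p,o["force"],a,np.round(o["q"],2))
print(blk(8.4,15,138)[0])
plan(p,R,[blk(8.4-6*i,15,138) for i in range(1,12)])
im=viewer.capture("side")[:,:,::-1]; cv2.imwrite("pics/s6.png",cv2.resize(im[160:240,260:360],(750,600)))
im=viewer.capture("top")[:,:,::-1]; cv2.imwrite("pics/t6.png",cv2.resize(im[110:290,200:440],(800,600)))
```

```text
9.5 [ 614.45162742 -237.76267592  137.38825064] [-0.92553901  1.94423416  1.29890963] 8.575425517100545 [ 0.2   0.6   0.18  1.63 -0.13  0.92  0.58]
(np.float64(615.6734082235406), np.float64(-238.7822553588112), 138)
0 -0.06 0.24 0.52 6.18 -0.08 0.0
0 -0.06 0.33 0.94 12.18 -0.08 0.0
0 -0.06 0.38 1.37 18.18 -0.08 0.01
0 -0.06 0.38 1.8 24.18 -0.08 0.01
0 -0.06 0.34 2.22 30.18 -0.08 0.02
0 -0.06 0.25 2.64 36.18 -0.07 0.02
0 -0.07 0.12 3.05 42.18 -0.07 0.02
0 -0.07 -0.05 3.44 48.18 -0.07 0.03
0 -0.07 -0.26 3.81 54.18 -0.07 0.03
0 -0.07 -0.51 4.16 60.18 -0.07 0.04
0 -0.07 -0.79 4.48 66.18 -0.07 0.04
```

View pics/s6.png

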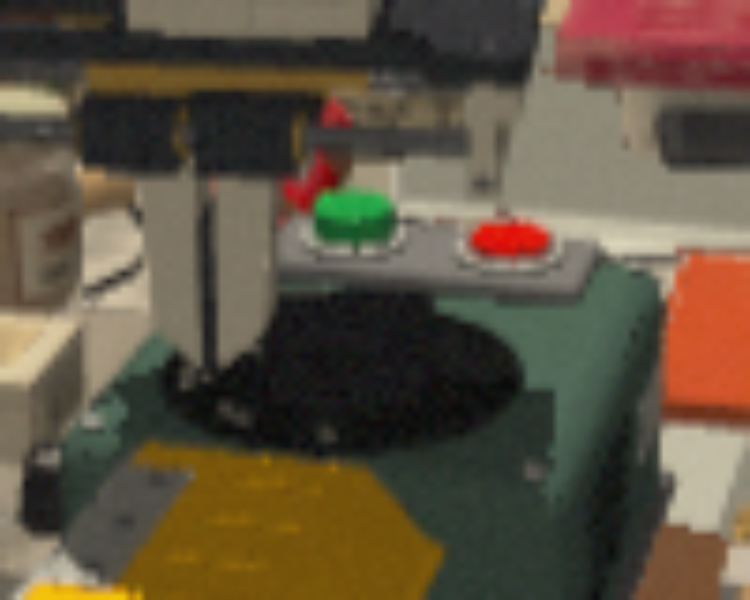

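View pics/t6.png

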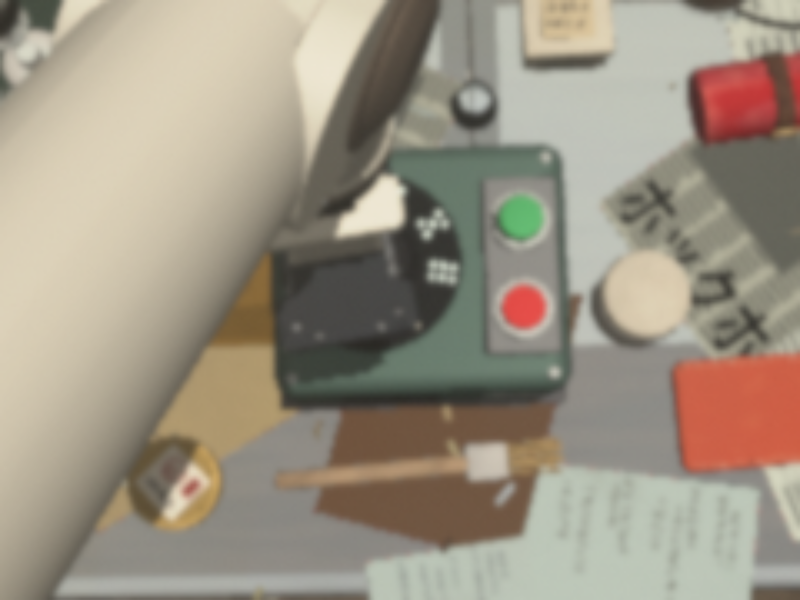

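>>> move_arm:
  steps: "0 -0.05 0.2 0.5 6 0 0; 0 -0.05 0.35 0.95 12 0 0; 0 -0.05 0.4 1.35 18 0 0; 0 -0.05 0.4 1.8 24 0 0; 0 -0.05 0.35 2.2 30 0 0; 0 -0.05 0.25 2.65 36 0 0; 0 -0.05 0.1 3.05 42 0 0; 0 -0.05 -0.05 3.45 48 0 0; 0 -0.05 -0.25 3.8 54 0 0; 0 -0.05 -0.25 3.8 54 0 0"

```text
clock: 10.6
position: [616.7, -278.3, 137.8]
tcp_rot: [-0.654, -0.267, 0.655, -0.268]
force: [-0.1, -0.2, -0.1]
width: 0.4
```

Run:
```python
from h import *
o,p,R=cur(); M=R.as_matrix(); a=np.degrees(np.arctan2(M[1,1],M[0,1])); print(o["clock"],p,o["force"],a,np.round(o["q"],2))
print(blk(-45.6,15,138)[0])
plan(p,R,[blk(-49,15,138),blk(-49,30,138),blk(-49,30,200)])
im=viewer.capture("side")[:,:,::-1]; cv2.imwrite("pics/s7.png",cv2.resize(im[160:240,260:360],(750,600)))
im=viewer.capture("top")[:,:,::-1]; cv2.imwrite("pics/t7.png",cv2.resize(im[110:290,200:440],(800,600)))
```

```text
10.6 [ 616.74186703 -278.27614182  137.78964146] [-0.14780506 -0.15060825 -0.05687028] -45.46371601319394 [ 0.11  0.66  0.4   1.59 -0.3   0.96 -0.19]
(np.float64(617.5766021333831), np.float64(-275.8275071569737), 138)
0 -0.02 -0.03 -0.0 3.54 0.06 -0.06
0 -0.02 0.06 -1.5 3.54 0.06 -0.06
0 -6.22 0.07 -1.49 3.54 0.06 -0.06
```

View pics/s7.png

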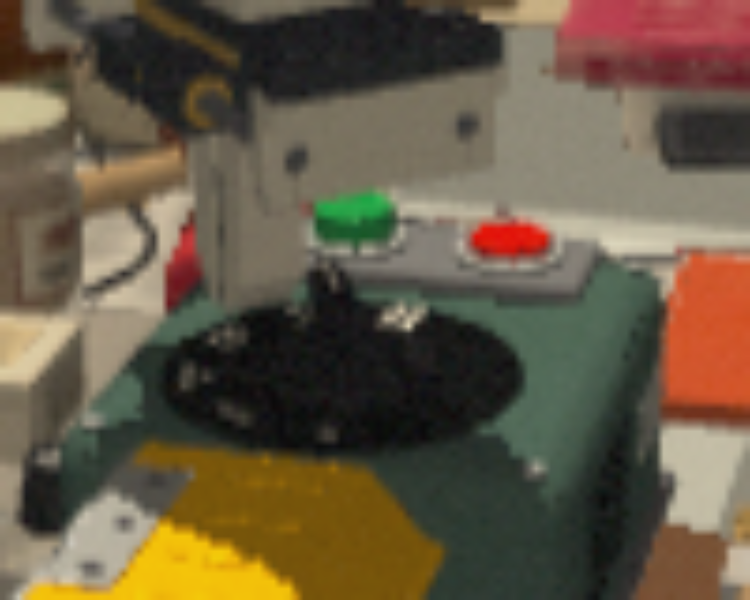

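View pics/t7.png

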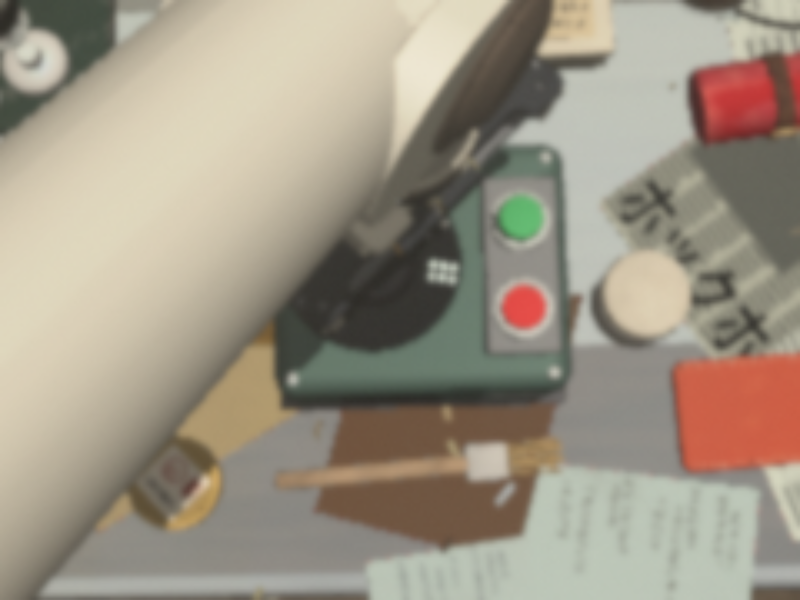

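>>> move_arm:
  steps: "0 0 0 -0.8 0 0 0; 0 0 0 -1.5 0 0 0; 0 -2 0 -1.5 0 0 0; 0 -6 0 -1.5 0 0 0; 0 -8 1 -1.5 0 0 0; 0 -8 5 -1.5 0 0 0; 0 -8 9 -1.5 0 0 0; 0 -8 11 -1.5 0 0 0"

```text
clock: 11.5
position: [707.1, -346.0, 217.8]
tcp_rot: [0.655, 0.268, -0.654, 0.269]
force: [-0.1, -0.3, -0.0]
width: 0.3
```

Run:
```python
from h import *
o,p,R=cur(); M=R.as_matrix(); a=np.degrees(np.arctan2(M[1,1],M[0,1])); print(o["clock"],p,o["force"],a,np.round(o["q"],2))
for q in (2.094,2.793,3.491):
  A=1.745-q
  P=w(POSE,[[4+26*np.cos(A),4+26*np.sin(A),130],[4-26*np.cos(A),4-26*np.sin(A),130]])
  print(q,((proj("side",P)-[260,160])*7.5).round(0).tolist(),((proj("top",P)-[200,110])*3.333).round(0).tolist())
im=viewer.capture("side")[:,:,::-1]; cv2.imwrite("pics/s8.png",cv2.resize(im[160:240,260:360],(750,600)))
im=viewer.capture("top")[:,:,::-1]; cv2.imwrite("pics/t8.png",cv2.resize(im[110:290,200:440],(800,600)))
s=w(POSE,[26,-88,123])[0]; print(s)
plan(p,R,[((s[0],s[1],190),R),((s[0],s[1],190),down(-90)),((s[0],s[1],150),R)])
```

```text
11.5 [ 707.05606931 -346.02817434  217.83935148] [-0.1135167  -0.31366352 -0.04633356] -45.3944412585169 [ 0.19  0.78  0.42  1.18 -0.31  1.24 -0.19]
2.094 [[275.0, 274.0], [415.0, 311.0]] [[382.0, 212.0], [354.0, 293.0]]
2.793 [[323.0, 261.0], [365.0, 325.0]] [[405.0, 230.0], [331.0, 275.0]]
3.491 [[380.0, 263.0], [305.0, 324.0]] [[411.0, 259.0], [325.0, 246.0]]
[ 602.90657625 -351.01850659  123.        ]
0 2.77 -6.96 7.77 0.0 0.0 0.0
0 2.77 -6.96 7.77 44.61 -0.05 -0.1
0 6.77 -6.97 7.77 0.0 0.0 0.0
```

View pics/s8.png

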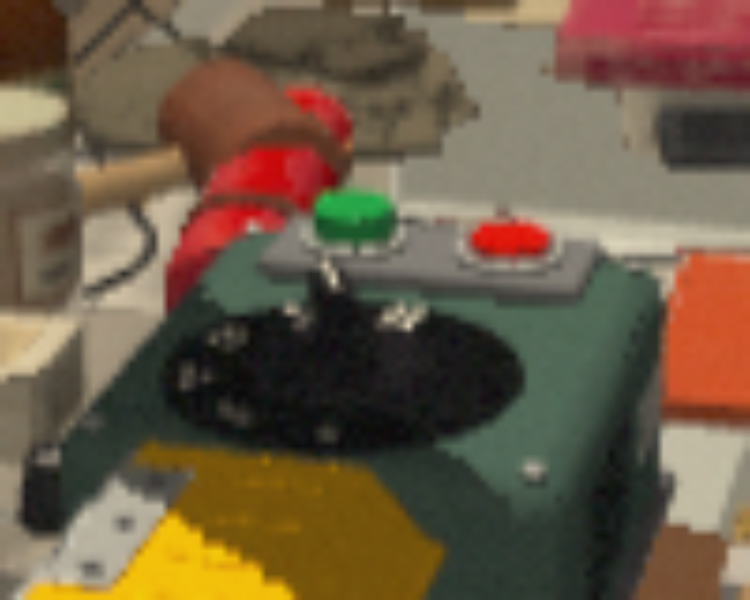

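View pics/t8.png

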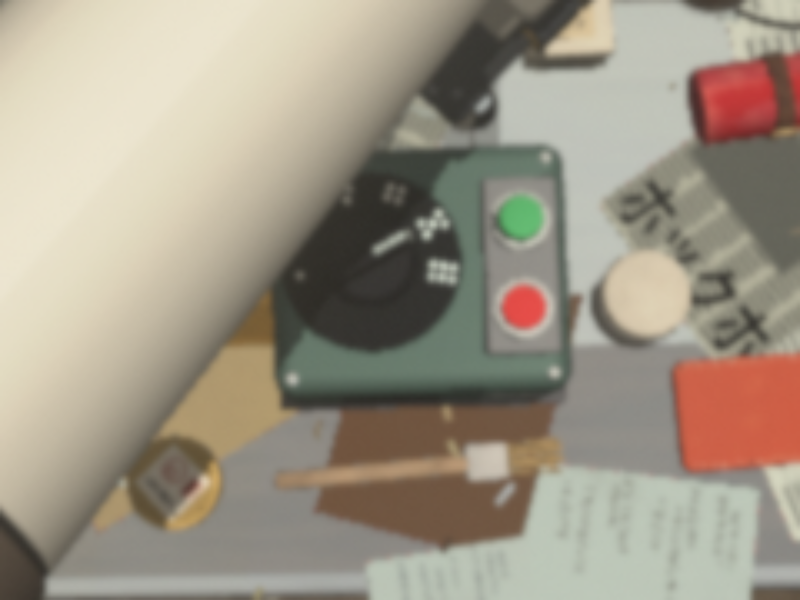

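>>> move_arm:
  steps: "0 0 -3.5 3.9 0 0 0; 0 2 -7 7.8 0 0 0; 0 4 -7 7.8 0 0 0; 0 5.5 -7 7.8 0 0 0; 0 6.5 -7 7.8 0 0 0; 0 6.5 -7 7.8 0 0 0"

```text
clock: 12.2
position: [601.6, -347.4, 151.1]
tcp_rot: [-0.654, -0.27, 0.654, -0.268]
force: [-0.7, 0.7, 1.0]
width: 0.3
```

Run:
```python
from h import *
o,p,R=cur(); print(o["clock"],p,o["force"])
im=viewer.capture("side")[:,:,::-1]; cv2.imwrite("pics/s9.png",cv2.resize(im[160:240,260:360],(750,600)))
```

```text
12.2 [ 601.55441761 -347.41713868  151.11858445] [-0.67811174  0.71712343  1.01520181]
```

View pics/s9.png

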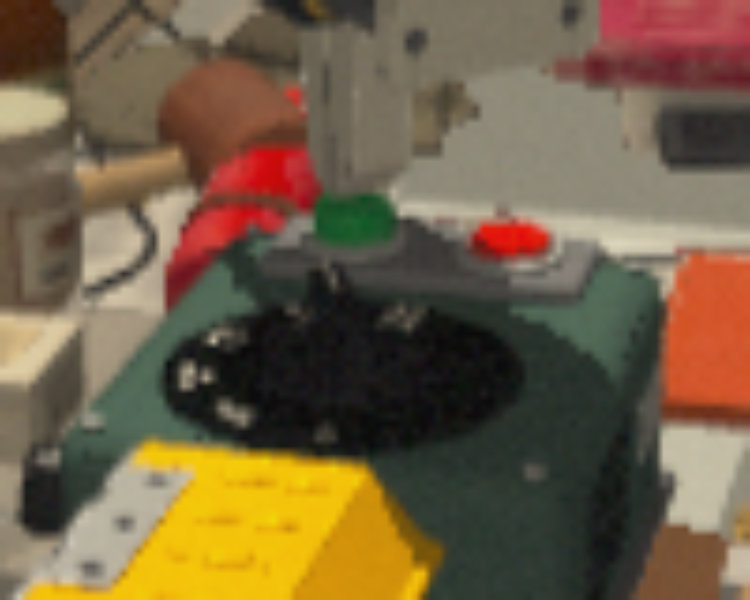

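Guard is shut, pointer at five, and the fingertips stand just above the green button. Press in.

>>> move_arm:
  steps: "0 0.4 0 0 0 0 0; 0 0.6 0 0 0 0 0; 0 0.8 0 0 0 0 0; 0 1 0 0 0 0 0; 0 1.1 0 0 0 0 0; 0 1.2 0 0 0 0 0; 0 1.3 0 0 0 0 0; 0 1.3 0 0 0 0 0"

```text
clock: 13.05
position: [600.8, -349.7, 139.9]
tcp_rot: [0.655, 0.268, -0.654, 0.268]
force: [1.2, 0.2, 2.4]
width: 0.6
```

>>> move_arm:
  steps: "0 0.1 0 0 0 0 0; 0 0.2 0 0 0 0 0; 0 0.3 0 0 0 0 0; 0 0.3 0 0 0 0 0"

```text
clock: 13.45
position: [600.9, -349.8, 138.7]
tcp_rot: [0.655, 0.268, -0.654, 0.268]
force: [-1.5, 2.7, 12.8]
width: 0.3
```

>>> move_arm:
  steps: "0 0.1 0 0 0 0 0; 0 0.1 0 0 0 0 0; 0 0.1 0 0 0 0 0; 0 -1 0 0 0 0 0; 0 -4 0 0 0 0 0; 0 -8 0 0 0 0 0; 0 -12 0 0 0 0 0; 0 -14 -2 -4 0 0 0; 0 -16 -4 -7 0 0 0; 0 -18 -6 -10 0 0 0; 0 -18 -8 -13 0 0 0; 0 -18 -10 -16 0 0 0"

```text
clock: 14.65
position: [644.1, -165.0, 317.1]
tcp_rot: [-0.654, -0.268, 0.655, -0.268]
force: [-0.5, -0.3, -0.6]
width: 0.6
```

Run:
```python
from h import *
o,p,R=cur(); print(o["clock"],p,o["force"])
im=viewer.capture("side")[:,:,::-1]; cv2.imwrite("pics/s10.png",cv2.resize(im[140:300,230:400],(637,600)))
im=viewer.capture("top")[:,:,::-1]; cv2.imwrite("pics/t10.png",cv2.resize(im[110:290,200:440],(800,600)))
```

```text
14.65 [ 644.07136707 -165.03788798  317.08569293] [-0.47496752 -0.28221748 -0.56635423]
```

View pics/s10.png

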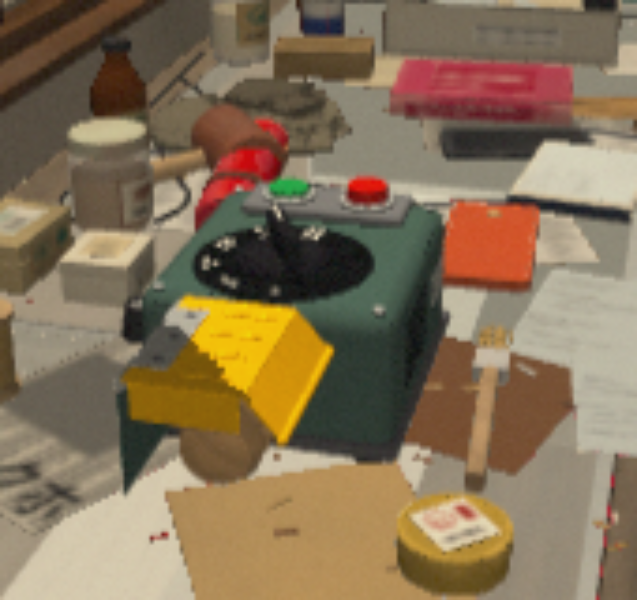

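View pics/t10.png

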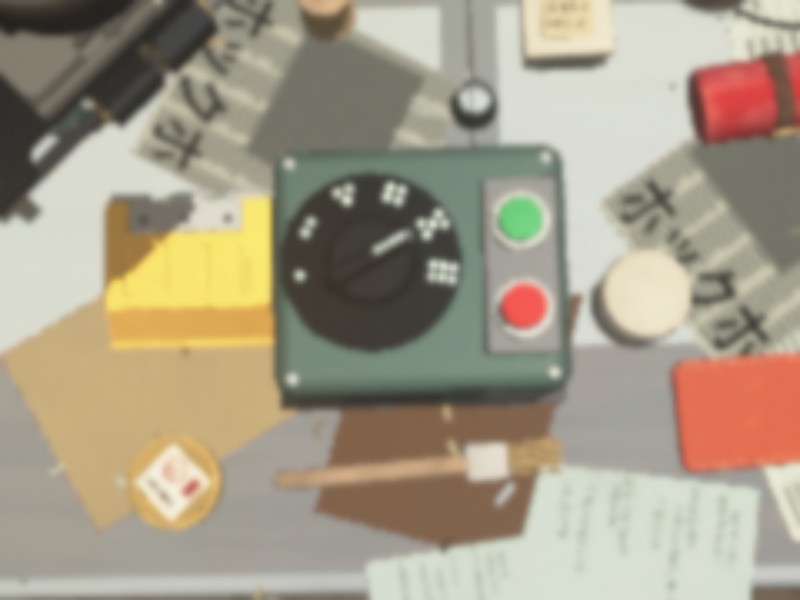

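Run:
```python
from h import *
for g in (0,.08,.16):
    c,s=np.cos(g),np.sin(g)
    out=[[47-(f*c-z*s),y,99+f*s+z*c] for f,z in ((68,5),(88,-19)) for y in (67,169)]
    print(g,((proj("top",w(POSE,out))-[200,110])*10/3).round(0).tolist(),((proj("side",w(POSE,out))-[230,140])*3.75).round(0).tolist())
print(arm.get_obs()["clock"])
```

```text
0 [[267.0, 302.0], [101.0, 307.0], [272.0, 339.0], [109.0, 343.0]] [[297.0, 309.0], [244.0, 398.0], [332.0, 351.0], [283.0, 444.0]]
0.08 [[267.0, 300.0], [99.0, 304.0], [271.0, 339.0], [107.0, 344.0]] [[296.0, 301.0], [243.0, 388.0], [334.0, 340.0], [285.0, 432.0]]
0.16 [[266.0, 297.0], [97.0, 302.0], [269.0, 339.0], [104.0, 344.0]] [[294.0, 292.0], [240.0, 378.0], [335.0, 329.0], [286.0, 420.0]]
14.75
```

```bash
python3 -c "
from plant import arm
print(arm.finish_job())"
```

```text
the job is handed in; nothing more can be done
None
```

The burnisher is set to speed five and started, and I handed the job in at about 14.8 s with the hand clear of everything. The hand-in gives no verdict, so this rests on my own checks.

- **Guard:** I pressed it down onto its stop, with 23 N upward force at the end. In the last side picture its lip corners match a guard angle of about 0, and clearly not 0.08 rad.
- **Selector:** It started at one dot. I pushed the bar clockwise four clicks with the closed fingertips and did not grip it. Both cameras then showed the pointer at five dots.
- **Start button:** I pressed it only after those two checks. The push ended at about 13 N with the fingertips at z = 116.7 mm, against 117 mm for fully in, followed by a slight further press. The last pictures show green in and red out.
- **Surroundings:** By eye, the machine, tin, brush, jar, loupe and case look where they stood at the start; I did not measure their positions again. The wrist force reads about zero, and nothing touches the hand.

No check failed. At the start, the trained networks were unreliable for the small points on the machine. I took the machine's position from the white dots and buttons in the top picture instead, and it fitted to within 1 pixel.

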